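# Seat a printing block on the vacuum bed and pump it down

## Robot

A 6-joint arm with a two-finger parallel gripper is mounted at the origin on the work surface. World frame = base frame: x ahead of the robot, y to its left, z up, the work surface at z = 0. Lengths are in m, angles in rad, forces in N, time in s.
With the tool pointing down it reaches from about 0.35 to 0.875 m from the base axis. Payload 4.2 kg.
Tool frame: the origin (TCP) lies midway between the tips of the shut fingers; the grasp point (between the pads) lies 19 mm behind it; z points along the fingers, y is the line along which they close (so a half turn about z gives the same grasp; the last joint's range is limited). The gripper opens to 87 mm and grips with 3 to 60 N. Pads are 19 mm wide; open, the fingers measure 117 mm over their backs; the gripper's body (75 mm by 190 mm) begins 51 mm behind the grasp point.
Start: joints at [1.436, 0.385, 0.008, 0, -1.194, -0.259], TCP at [0.24, 0.577, 0.223] pointing down, gripper open.
Joint ranges: [-3.14, 3.14], [-1.21, 2.06], [-1.07, 1.41], [-3.16, 2.05], [-2.99, -0.16], [-3.1, 3.1]. Speed limits (rad/s): [2.79, 2.79, 3.14, 3.14, 3.14, 3.14].

## Interface

Orientations are given as a unit quaternion [w, x, y, z].
In Python, from cell import bot gives the robot as it stands.
- The arm moves only by the tool move_arm, never from a script. Its argument "plan" is a list that holds one entry, the list of rows, each a list of 7 numbers: the turn, a rotation vector about the tool's x, y, z in degrees, then the shift along the tool's x, y, z in mm, then the opening, from 0 (shut) to 1 (fully open). In form: [[[rx, ry, rz, tx, ty, tz, fingers], ...]]. A call has 1 to 8 rows; each row is the pose to reach, as a shift and turn from the pose commanded when the call began, along the tool's axes at that moment; what a row does not reach only later rows make up. A row lasts 1/12 s, in which the tool goes at most 41.7 mm and 7.16 degrees, less where a joint would pass 70% of its speed; a pose out of reach is approached as far as the arm can. A call with a gripper value outside its range is refused whole. The fingers move at their own pace and stop on an object; "newtons" is the grip in N (left out, the last holds). Time passes only in rows, so rows that repeat a pose let the fingers close. It gives the time, the measured TCP pose, the force, the opening and the grip force at its end, in the units of the state.
- bot.get_obs(): the state, without advancing time (a new reading comes with each control period).
- bot.get_image(name): name is "side" or "top"; returns the picture (400x640x3 uint8, red, green, blue); there is no depth.
- bot.camera_info(name): a dict with "K" (3x3 intrinsics, pixels), "pose" (4x4, takes a point from camera to world coordinates). Camera axes: x right, y down, z forward; pixel columns grow to the right and rows downward; lengths in m; the calibration is good to about 2 mm. A picture is of the moment at which its call begins. camera_info takes no time and is no camera call.
- bot.hand_in(): hands the job in; it is judged then, once.
The state is a dict: "clock": time; "qpos": joint angles; "qvel": joint speeds; "tau": joint torques, N m; "tcp_pos": TCP position; "eef_rot": TCP orientation; "contact_force": force on the tool from outside, world axes, zero at the start; "ft_torque": the same for the moment, N m; "width": finger opening in m; "grasp_force": force on a finger pad.
Only numpy, scipy, OpenCV 4.12 (cv2) and the standard library are available. Lean on these libraries where they do the work, as an engineer would, in place of code of your own. Each camera call takes 0.05 s, during which the arm holds its last target. There are 200 camera calls.

## Task

Using only the fingertips, push the flat printing block along the metal bed until it sits square against the stop bar at the bed's far edge, then pump the wooden-topped plunger of the bed's vacuum pump with full strokes, letting it rise right up each time, until the indicator pin stands fully out. Nothing is to be picked up: the block stays lying on the bed, the pin itself is never touched, the other things on the bench stay where they are, and at the end the plunger is up.

Things in the scene. Friction and masses are not known exactly. Their poses are not given: they have to be found in the camera images.
- bed: Aluminium bed plate fixed to the bench, 12 mm thick, 220 along its x by 360 along its y (y -135 to +225). Origin on the bench surface; x points away from the robot (give or take the bed's yaw), z up.
- stop_face (a point): Middle of the near face of the steel stop bar on the bed, at bed x +75, y -30 mm, 20 above the bench. The bar runs 170 mm along the bed's y, 16 deep, its top 28 above the bench. Axes as the bed's.
- housing_top (a point): Centre of the top of the grey pump housing at the bed's left end: 125 (bed x) by 62 (bed y) mm, top 60 above the bench, at bed x 0, y +155. On its centre line stand the plunger (bed x -36, nearer the robot) and the indicator pin (bed x +36). Axes as the bed's.
- block: Loose plywood block faced with grey lino, 90 along its x by 120 along its y by 23 high, about 0.2 kg. Origin at the centre of its underside. It lies on the bed, some 20 to 50 mm short of the stop bar and a little askew; against the stop bar its origin is at x = +30 mm in the bed's frame, with its x along the bed's x.
- plunger_top (a point): Centre of the flat top of the plunger's round pale wooden knob, 40 mm dia, 14 thick; 120 mm above the bench when up, 96 when fully down. Moves with it.
- pump_plunger (a joint): Plunger travel in m: 0 up, 0.024 fully down. A spring returns it: about 7 N at the top, 14 N at the bottom, and raising the pin adds a few newtons. A full stroke (at least about 21 mm down, then fully up) raises the pin by 14 mm, half of it near the end of the way down and half on the way up; short strokes do not.
- indicator_pin (a joint): How far the indicator pin has risen, in m: starts at 0, 0.056 when fully out (four full strokes). It stays where it is between strokes, and further pumping then does no more.
- pin_top (a point): Centre of the top of the indicator pin, an upright steel rod 10 mm dia at bed x +36, y +155 mm, standing out of a collar 22 dia whose top is 66 mm above the bench; pin top 69 mm above the bench at the start and 125 when fully out. Not to be touched.
- drier_jar: bystander: small glass jar standing on the bed between block and pump, 30 dia x 34 high (mm); origin at the centre of its underside; to be left alone.
- tin_wide: bystander: short wide ink tin, 84 dia x 45 high (mm); origin at the centre of its underside; to be left alone.
- tin_tall: bystander: ink tin, 68 dia x 62 high (mm); origin at the centre of its underside; to be left alone.
- oil_bottle: bystander: amber bottle, 48 dia x 110 high (mm); origin at the centre of its underside; to be left alone.
- ink_knife: bystander: flat ink spatula 200 long, lying along its own x (mm); origin at the centre of its underside; to be left alone.
- baren: bystander: wooden hand press disc, 90 dia, with a grip bar on top, 31 high (mm); origin at the centre of its underside; to be left alone.
- roller: bystander: hand ink roller lying down, rubber drum 40 dia x 90 (along its y, at its origin), wooden handle reaching 150 to its -x (mm); origin at the centre of its underside; to be left alone.
- brush_pot: bystander: empty green glass, 68 dia x 90 high (mm); origin at the centre of its underside; to be left alone.
There are look-alikes about, which are no part of the job. Of the things that look like the block, the middle-sized one is meant.

How it is judged:
By the outcome, as a careful person would: the job done as asked, in the order asked, and still so for the second after the job is handed in, with the robot touching nothing.
It also fails if it takes over 58 s, if anything falls off the work surface, if the arm or the gripper's body presses on something with over 40 N, if the wrist force passes 120 N, or if a joint passes its speed limit or range.

## Working session

There is one attempt and no reset: what is moved stays moved. The work goes in short steps, Python scripts to look and compute and a tool call to move; the robot and the scene stay as the last step left them, time stands still between calls to the robot, and variables do not carry over. Pictures are saved under pics/ and viewed, at most 10 in all, crops included, and the job is handed in when it is done.

Besides the shell and the picture viewer there is one more tool, called after "Call:" by a JSON object that holds its "fn" and its "kwargs", one argument or row to a line. move_arm: Moves the arm, as the interface text tells. Its arguments: {"type":"object","properties":{"plan":{"type":"array","items":{"type":"array","items":{"type":"array","items":{"type":"number"}}}},"newtons":{"type":"number"}},"required":["plan"]}

```bash
mkdir -p pics; cat > h.py <<'E'
import numpy as np, cv2
from cell import bot
def ray(n,u,v):
    c=bot.camera_info(n);K=np.array(c["K"]);T=np.array(c["pose"])
    d=T[:3,:3]@np.linalg.solve(K,[u,v,1.]);return T[:3,3],d
def onz(n,u,v,z):
    o,d=ray(n,u,v);return o+d*(z-o[2])/d[2]
def proj(n,p):
    c=bot.camera_info(n);K=np.array(c["K"]);T=np.linalg.inv(np.array(c["pose"]))
    q=K@(T[:3,:3]@np.array(p)+T[:3,3]);return q[:2]/q[2]
def tri(a,b):
    (o1,d1),(o2,d2)=ray(*a),ray(*b)
    s=np.linalg.lstsq(np.c_[d1,-d2],o2-o1,rcond=None)[0]
    p,q=o1+d1*s[0],o2+d2*s[1];return (p+q)/2,np.linalg.norm(p-q)
E
python3 - <<'E'
from h import *
for n in("top","side"):
    im=bot.get_image(n);cv2.imwrite(f"pics/{n}0.png",im[:,:,::-1]);print(n,bot.camera_info(n))
print(bot.get_obs())
E
```

```text
top {'K': array([[450.5252718 ,   0.        , 317.25393108],
       [  0.        , 450.5252718 , 205.13790837],
       [  0.        ,   0.        ,   1.        ]]), 'pose': array([[ 0.01298334, -0.98992311,  0.14100945,  0.40269074],
       [-0.99972023, -0.01006267,  0.02140588,  0.05449786],
       [-0.01977125, -0.14124792, -0.9897768 ,  1.09552795],
       [ 0.        ,  0.        ,  0.        ,  1.        ]])}
side {'K': array([[407.71220617,   0.        , 326.92050098],
       [  0.        , 407.71220617, 196.61672207],
       [  0.        ,   0.        ,   1.        ]]), 'pose': array([[-0.99818915, -0.02505709,  0.05468597,  0.4862675 ],
       [-0.06002104,  0.47512579, -0.87786842,  0.90819568],
       [-0.00398589, -0.87956104, -0.47576937,  0.56517456],
       [ 0.        ,  0.        ,  0.        ,  1.        ]])}
{'clock': 0.1, 'qpos': array([ 1.43559544e+00,  3.85471817e-01,  6.78530097e-03, -4.37125552e-04,
       -1.19399965e+00, -2.58586990e-01]), 'qvel': array([ 0.0007766 , -0.0007081 ,  0.00163433,  0.00296233,  0.00188908,
       -0.00178727]), 'tau': array([-7.18135652e-04, -3.91691709e+01,  1.87933320e+01,  4.23191741e+00,
        1.34159249e-02, -7.55059341e-05]), 'tcp_pos': array([0.23959213, 0.57667943, 0.22158233]), 'eef_rot': array([ 9.55648187e-04,  9.80662697e-01, -1.95703193e-01, -1.44509546e-04]), 'contact_force': array([ 0.4983404 , -0.15140748, -0.55835691]), 'ft_torque': array([-0.06876486,  0.05699142, -0.03368031]), 'grasp_force': 0.0, 'width': 0.08663971838888036}
```

View pics/top0.png

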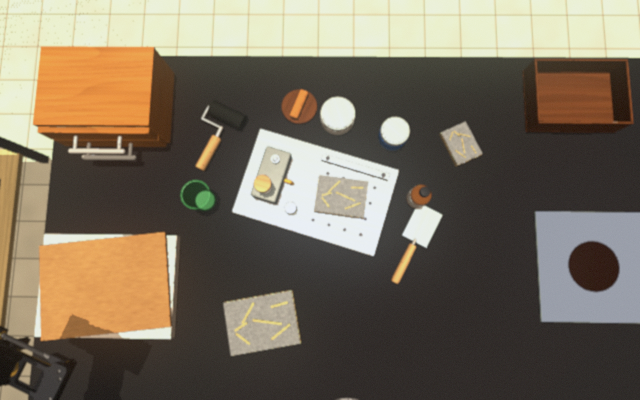

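View pics/side0.png

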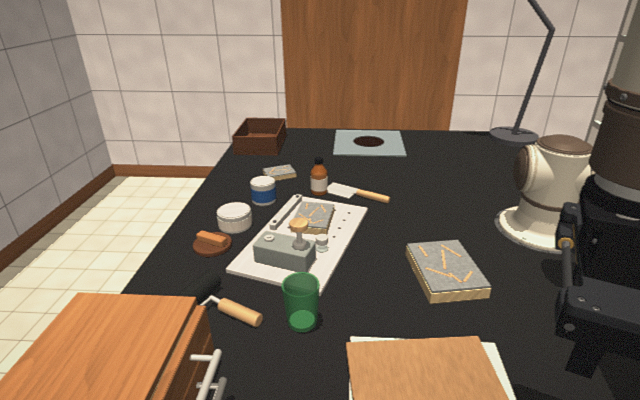

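The top view shows the bed (about 234–398 px across, 130–254 down), the block at (342,196), stop bar (322,158)–(387,178), knob (262,184), pin (275,158) and jar (291,208). The side view shows the same with the knob at (299,226). Next I'll measure with masks.

```bash
cat > m.py <<'E'
from h import *
import sys
im=cv2.imread("pics/top0.png");hsv=cv2.cvtColor(im,cv2.COLOR_BGR2HSV)
# bed
m=np.zeros(im.shape[:2],np.uint8);m[125:260,228:404]=((hsv[125:260,228:404,2]>180)&(hsv[125:260,228:404,1]<50))*255
c=max(cv2.findContours(m,0,2)[0],key=cv2.contourArea);r=cv2.minAreaRect(c)
P=np.array([onz("top",*p,.012) for p in cv2.boxPoints(r)]);print("bed px",cv2.boxPoints(r).round(1).tolist());print(P.round(4),[np.linalg.norm(P[i]-P[i-1]).round(4) for i in range(4)])
# block
m=np.zeros(im.shape[:2],np.uint8);s=np.s_[168:228,308:376];m[s]=((hsv[s][...,2]<185))*255
m=cv2.morphologyEx(m,cv2.MORPH_OPEN,np.ones((7,7)))
c=max(cv2.findContours(m,0,2)[0],key=cv2.contourArea);r=cv2.minAreaRect(c)
P=np.array([onz("top",*p,.035) for p in cv2.boxPoints(r)]);print("block px",cv2.boxPoints(r).round(1).tolist());print(P.round(4),P.mean(0).round(4),[np.linalg.norm(P[i]-P[i-1]).round(4) for i in range(4)])
cv2.imwrite("pics/crop1.png",np.hstack([cv2.resize(im[120:260,225:405],None,fx=4.2,fy=4.2,interpolation=2)]))
s=cv2.imread("pics/side0.png")
cv2.imwrite("pics/crop2.png",cv2.resize(s[180:300,225:375],None,fx=5,fy=5,interpolation=2))
E
python3 m.py
```

```text
bed px [[231.5, 213.0], [257.20001220703125, 127.4000015258789], [398.8999938964844, 169.89999389648438], [373.20001220703125, 255.60000610351562]]
[[ 0.5355  0.2864  0.012 ]
 [ 0.7518  0.2305  0.012 ]
 [ 0.6463 -0.121   0.012 ]
 [ 0.4369 -0.0572  0.012 ]] [np.float64(0.3575), np.float64(0.2234), np.float64(0.367), np.float64(0.2189)]Traceback (most recent call last):
  File "m.py", line 11, in <module>
    c=max(cv2.findContours(m,0,2)[0],key=cv2.contourArea);r=cv2.minAreaRect(c)
ValueError: max() iterable argument is empty
```

```bash
sed -i 's/^m=cv2.morph.*/m=cv2.morphologyEx(cv2.morphologyEx(m,3,np.ones((5,5))),2,np.ones((7,7)))/; s/\[\.\.\.,2\]<185/[...,2]<205/' m.py; python3 m.py
```

```text
bed px [[231.5, 213.0], [257.20001220703125, 127.4000015258789], [398.8999938964844, 169.89999389648438], [373.20001220703125, 255.60000610351562]]
[[ 0.5355  0.2864  0.012 ]
 [ 0.7518  0.2305  0.012 ]
 [ 0.6463 -0.121   0.012 ]
 [ 0.4369 -0.0572  0.012 ]] [np.float64(0.3575), np.float64(0.2234), np.float64(0.367), np.float64(0.2189)]
block px [[313.3999938964844, 212.3000030517578], [318.79998779296875, 174.3000030517578], [368.20001220703125, 181.3000030517578], [362.79998779296875, 219.39999389648438]]
[[ 0.5364  0.0864  0.035 ]
 [ 0.6287  0.0746  0.035 ]
 [ 0.6125 -0.0437  0.035 ]
 [ 0.5208 -0.0306  0.035 ]] [0.5746 0.0217 0.035 ] [np.float64(0.1181), np.float64(0.093), np.float64(0.1195), np.float64(0.0926)]
```

View pics/crop1.png

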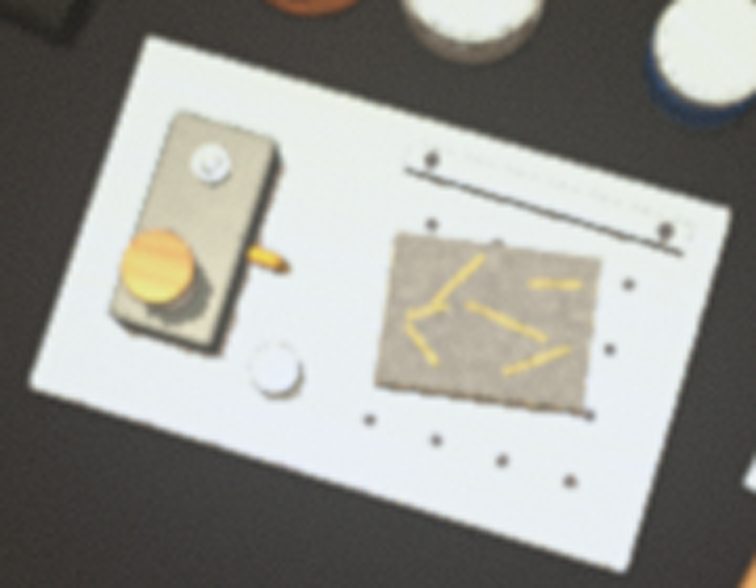

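View pics/crop2.png

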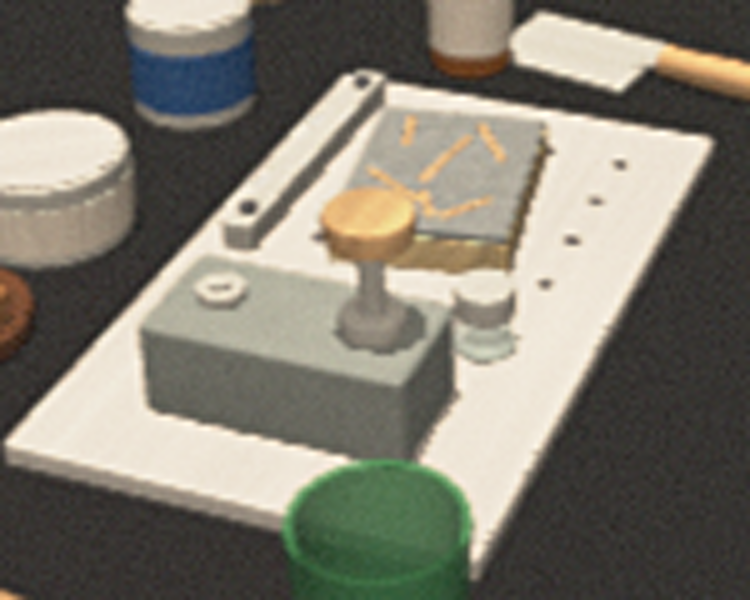

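Crop 1 (scale 4.2, offset 225,120) gives bed corners (148,36),(729,210),(627,573),(30,386), knob top (158,264), pin (211,163), stop face line (405,170)–(683,253) and jar (277,367). Crop 2 (scale 5, offset 225,180) gives knob top (369,208), collar (220,288) and the block corner by the jar at (508,237).

```bash
cat > m2.py <<'E'
from h import *
t=lambda x,y:("top",225+x/4.2,120+y/4.2)
s=lambda x,y:("side",225+x/5,180+y/5)
W=np.array([onz(*t(*p),.012)[:2] for p in[(148,36),(729,210),(627,573),(30,386)]])
B=np.array([[.11,.225],[.11,-.135],[-.11,-.135],[-.11,.225]])
a=W-W.mean(0);b=B-B.mean(0)
H=b.T@a;yaw=np.arctan2(H[0,1]-H[1,0],H[0,0]+H[1,1]);R=np.array([[np.cos(yaw),-np.sin(yaw)],[np.sin(yaw),np.cos(yaw)]])
o=W.mean(0)-R@B.mean(0);print("bed",o,np.degrees(yaw),(W-(B@R.T+o)).round(4).tolist())
bed=lambda p:(R.T@(np.array(p)[:2]-o)).round(4)
for n,A,C in[("knob",(158,264),(369,208)),("collar",(211,164),(220,287)),("blk",(376,381),(508,237)),("blk2",(600,258),(392,110)),("bar hole",(431,159),(248,207))]:
    p,e=tri(t(*A),s(*C));print(n,p.round(4),"gap",e.round(4),"bed",bed(p))
for p in[(405,170),(683,253)]:
    print("stop",bed(onz(*t(*p),.02)))
P=[onz(*t(*p),.035) for p in[(398,235),(600,258),(583,408),(376,381)]]
print("block",[bed(p).tolist() for p in P],"c",bed(np.mean(P,0)))
d=(P[0]-P[1]);d2=P[3]-P[2];print("block yaw",[np.degrees(np.arctan2(-q[0],q[1])) for q in(d,d2)])
w=lambda x,y:(R@[x,y]+o).round(4)
print("jar",bed(onz(*t(277,367),.046)),"knob by bed",w(-.036,.155))
for n in("top","side"):print(proj(n,[*w(-.036,.155),.12]))
E
python3 m2.py
```

```text
bed [0.57914144 0.03884794] -16.557684408066674 [[-0.0, -0.0004], [-0.0001, 0.0018], [-0.0004, -0.0005], [0.0005, -0.001]]
knob [0.5896 0.197  0.1195] gap 0.0012 bed [-0.035   0.1545]
collar [0.6585 0.1771 0.0641] gap 0.0007 bed [0.0367 0.1551]
blk [0.5396 0.0838 0.0344] gap 0.0017 bed [-0.0507  0.0318]
blk2 [ 0.6109 -0.0431  0.0317] gap 0.004 bed [ 0.0538 -0.0695]
bar hole [0.6706 0.0539 0.0283] gap 0.0006 bed [0.0834 0.0405]
stop [0.075  0.0537]
stop [ 0.0751 -0.1142]
block [[0.034, 0.045], [0.055, -0.0688], [-0.0302, -0.084], [-0.05, 0.032]] c [ 0.0022 -0.019 ]
block yaw [np.float64(-6.111688050347236), np.float64(-6.890351663104447)]
jar [-0.0601  0.0867] knob by bed [0.5888 0.1977]
[262.25135244 183.45377259]
[298.84177198 221.53822016]
```

```bash
cat >> h.py <<'E'
from scipy.spatial.transform import Rotation as Ro
Y=np.radians(-16.56);O=np.array([.5791,.0388])
RB=Ro.from_euler("z",Y).as_matrix()
def w(x,y,z): return np.r_[O+RB[:2,:2]@[x,y],z]
def st():
    o=bot.get_obs();q=o["eef_rot"];R=Ro.from_quat([q[1],q[2],q[3],q[0]]);return o,R
def to(x,y,z,yaw=0):
    o,R=st();T=Ro.from_matrix(RB)*Ro.from_euler("z",yaw,degrees=True)*Ro.from_euler("x",180,degrees=True)
    rv=np.degrees((R.inv()*T).as_rotvec());t=R.inv().apply(w(x,y,z)-o["tcp_pos"])*1000
    print("to",x,y,z,"turn",rv.round(2),"shift",t.round(1))
def here():
    o,R=st();p=o["tcp_pos"];print("t",o["clock"],"bed",(RB[:2,:2].T@(p[:2]-O)).round(4),"z",p[2].round(4),"F",o["contact_force"].round(1),"w",round(o["width"],4))
E
python3 - <<'E'
from h import *
here();to(-.09,-.019,.22)
p,e=tri(("top",424,189),("side",319,160));print("bottle",p,e,RB[:2,:2].T@(p[:2]-O))
E
```

```text
t 0.1 bed [-0.4787  0.4188] z 0.2216 F [ 0.5 -0.2 -0.6] w 0.0866
to -0.09 -0.019 0.22 turn [ 0.11  0.   -6.01] shift [432.4 394.7   2.4]
bottle [ 0.57870947 -0.16082061  0.10456415] 0.007496964602355543 [ 0.05652139 -0.19145201]
```

Call:
{"fn": "move_arm", "kwargs": {
  "plan": [
    [[0, 0, -6, 432, 395, 0, 0.8], [0, 0, -6, 432, 395, 0, 0.8], [0, 0, -6, 432, 395, 0, 0.8], [0, 0, -6, 432, 395, 0, 0.8], [0, 0, -6, 432, 395, 0, 0.8], [0, 0, -6, 432, 395, 0, 0.8], [0, 0, -6, 432, 395, 0, 0.8], [0, 0, -6, 432, 395, 0, 0.8]]
  ]
}}

```text
clock: 0.77
tcp_pos: [0.3807, 0.2729, 0.2224]
eef_rot: [0.0, 0.99, -0.144, -0.0]
contact_force: [1.6, 0.1, 0.0]
width: 0.0697
grasp_force: 0.0
```

```bash
python3 -c "
from h import *
here();to(-.09,-.019,.10)"
```

```text
t 0.7667 bed [-0.2569  0.1678] z 0.2224 F [1.6 0.1 0. ] w 0.0697
to -0.09 -0.019 0.1 turn [0.02 0.02 0.03] shift [166.8 186.9 122.4]
```

Call:
{"fn": "move_arm", "kwargs": {
  "plan": [
    [[0, 0, 0, 160, 180, 0, 0.8], [0, 0, 0, 160, 180, 0, 0.8], [0, 0, 0, 160, 180, 0, 0.8], [0, 0, 0, 160, 180, 0, 0.8], [0, 0, 0, 160, 180, 0, 0.8], [0, 0, 0, 160, 180, 0, 0.8], [0, 0, 0, 160, 180, 100, 0.8], [0, 0, 0, 160, 180, 100, 0.8]]
  ]
}}

```text
clock: 1.43
tcp_pos: [0.485, 0.0557, 0.1401]
eef_rot: [-0.002, 0.989, -0.146, 0.003]
contact_force: [-0.1, -0.2, -1.7]
width: 0.0692
grasp_force: 0.0
```

```bash
python3 -c "
from h import *
here();to(-.085,-.019,.021)"
```

```text
t 1.4333 bed [-0.095  -0.0106] z 0.1401 F [-0.1 -0.2 -1.7] w 0.0692
to -0.085 -0.019 0.021 turn [-0.27 -0.31 -0.24] shift [  9.4   8.9 119.1]
```

Call:
{"fn": "move_arm", "kwargs": {
  "plan": [
    [[0, 0, 0, 0, 5, 60, 0.8], [0, 0, 0, 0, 5, 60, 0.8], [0, 0, 0, 0, 5, 60, 0.8], [0, 0, 0, 0, 5, 60, 0.8], [0, 0, 0, 0, 5, 60, 0.8]]
  ]
}}

```text
clock: 1.85
tcp_pos: [0.4827, 0.0527, 0.0807]
eef_rot: [-0.001, 0.99, -0.144, 0.001]
contact_force: [-0.2, -0.2, 1.5]
width: 0.0694
grasp_force: 0.0
```

```bash
python3 -c "
from h import *
here();to(-.085,-.019,.021)"
```

```text
t 1.85 bed [-0.0963 -0.0141] z 0.0807 F [-0.2 -0.2  1.5] w 0.0694
to -0.085 -0.019 0.021 turn [-0.09 -0.15  0.04] shift [11.2  5.  59.7]
```

Call:
{"fn": "move_arm", "kwargs": {
  "plan": [
    [[0, 0, 0, 0, 5, 30, 0.8], [0, 0, 0, 0, 5, 59, 0.8], [0, 0, 0, 0, 5, 59, 0.8], [0, 0, 0, 10, 5, 59, 0.8], [0, 0, 0, 20, 5, 59, 0.8], [0, 0, 0, 27, 5, 59, 0.8], [0, 0, 0, 31, 5, 59, 0.8], [0, 0, 0, 35, 5, 59, 0.8]]
  ]
}}

```text
clock: 2.52
tcp_pos: [0.515, 0.0374, 0.0215]
eef_rot: [-0.001, 0.99, -0.144, 0.001]
contact_force: [0.5, 0.3, 0.6]
width: 0.0696
grasp_force: 0.0
```

```bash
python3 -c "
from h import *
here();to(-.0245,-.019,.021)"
```

```text
t 2.5167 bed [-0.061  -0.0196] z 0.0215 F [0.5 0.3 0.6] w 0.0696
to -0.0245 -0.019 0.021 turn [-0.1  -0.13 -0.03] shift [36.5 -0.6  0.6]
```

Call:
{"fn": "move_arm", "kwargs": {
  "plan": [
    [[0, 0, 0, 4, 0, 0, 0.8], [0, 0, 0, 8, 0, 0, 0.8], [0, 0, 0, 12, 0, 0, 0.8], [0, 0, 0, 16, 0, 0, 0.8], [0, 0, 0, 20, 0, 0, 0.8], [0, 0, 0, 24, 0, 0, 0.8], [0, 0, 0, 27, 0, 0, 0.8], [0, 0, 0, 30, 0, 0, 0.8]]
  ]
}}

```text
clock: 3.18
tcp_pos: [0.5417, 0.0285, 0.0201]
eef_rot: [0.0, 0.99, -0.144, -0.001]
contact_force: [-3.5, 1.0, 2.4]
width: 0.0696
grasp_force: 1.7
```

```bash
python3 -c "
from h import *
here();to(-.0245,-.019,.021)"
```

```text
t 3.1833 bed [-0.0329 -0.0205] z 0.0201 F [-3.5  1.   2.4] w 0.0696
to -0.0245 -0.019 0.021 turn [ 0.05  0.09 -0.03] shift [ 8.4 -1.5 -1. ]
```

Call:
{"fn": "move_arm", "kwargs": {
  "plan": [
    [[0, 0, 0, 2, 0, -1, 0.8], [0, 0, 0, 4, 0, -1, 0.8], [0, 0, 0, 5, 0, -1, 0.8], [0, 0, 0, 6, 0, -1, 0.8], [0, 0, 0, 7, 0, -1, 0.8], [0, 0, 0, 7, 0, -1, 0.8], [0, 0, 0, 7, 0, -1, 0.8]]
  ]
}}

```text
clock: 3.77
tcp_pos: [0.549, 0.0268, 0.0212]
eef_rot: [-0.0, 0.99, -0.144, 0.0]
contact_force: [-0.7, -0.3, -1.1]
width: 0.0698
grasp_force: 0.3
```

```bash
python3 -c "
from h import *
here()"
```

```text
t 3.7667 bed [-0.0254 -0.0201] z 0.0212 F [-0.7 -0.3 -1.1] w 0.0698
```

Not yet firm against the stop; push on gently.

Call:
{"fn": "move_arm", "kwargs": {
  "plan": [
    [[0, 0, 0, 1, 0, 0, 0.8], [0, 0, 0, 2, 0, 0, 0.8], [0, 0, 0, 3, 0, 0, 0.8], [0, 0, 0, 3, 0, 0, 0.8], [0, 0, 0, 3, 0, 0, 0.8]]
  ]
}}

```text
clock: 4.18
tcp_pos: [0.5505, 0.0263, 0.0212]
eef_rot: [0.0, 0.99, -0.144, -0.001]
contact_force: [-5.3, 2.8, 2.9]
width: 0.0696
grasp_force: 2.8
```

```bash
python3 -c "
from h import *
here()"
```

```text
t 4.1833 bed [-0.0239 -0.0202] z 0.0212 F [-5.3  2.8  2.9] w 0.0696
```

Call:
{"fn": "move_arm", "kwargs": {
  "plan": [
    [[0, 0, 0, 1, 0, 0, 0.8], [0, 0, 0, 3, 0, 0, 0.8], [0, 0, 0, 4, 0, 0, 0.8], [0, 0, 0, 4, 0, 0, 0.8], [0, 0, 0, 4, 0, 0, 0.8]]
  ]
}}

```text
clock: 4.6
tcp_pos: [0.5506, 0.026, 0.0212]
eef_rot: [0.0, 0.99, -0.144, -0.005]
contact_force: [-13.6, 10.6, 11.2]
width: 0.0697
grasp_force: 8.5
```

```bash
python3 -c "
from h import *
here()"
```

```text
t 4.6 bed [-0.0237 -0.0204] z 0.0212 F [-13.6  10.6  11.2] w 0.0697
```

Call:
{"fn": "move_arm", "kwargs": {
  "plan": [
    [[0, 0, 0, -10, 0, 0, 0.8], [0, 0, 0, -30, 0, 0, 0.8], [0, 0, 0, -45, 0, 0, 0.8], [0, 0, 0, -45, 0, -40, 0.4], [0, 0, 0, -45, 0, -80, 0], [0, 0, 0, -45, 0, -120, 0], [0, 0, 0, -75, 0, -150, 0], [0, 0, 0, -105, 0, -150, 0]]
  ]
}}

```text
clock: 5.27
tcp_pos: [0.4601, 0.0563, 0.1779]
eef_rot: [-0.004, 0.99, -0.144, 0.008]
contact_force: [0.5, 1.5, 0.4]
width: 0.0444
grasp_force: 0.0
```

Call:
{"fn": "move_arm", "kwargs": {
  "plan": [
    [[0, 0, 0, -30, 0, 0, 0], [0, 0, 0, -60, 0, 0, 0], [0, 0, 0, -60, -40, 0, 0], [0, 0, 0, -60, -80, 0, 0], [0, 0, 0, -60, -80, 0, 0]]
  ]
}}

```text
clock: 5.68
tcp_pos: [0.4235, 0.1538, 0.1728]
eef_rot: [-0.002, 0.99, -0.141, 0.003]
contact_force: [0.6, 0.9, -0.3]
width: 0.011
grasp_force: 0.0
```

```bash
python3 - <<'E'
from h import *
for n in("top","side"): cv2.imwrite(f"pics/{n}1.png",bot.get_image(n)[:,:,::-1])
im=cv2.imread("pics/top1.png");s=cv2.imread("pics/side1.png")
cv2.imwrite("pics/crop3.png",cv2.resize(im[120:260,225:405],None,fx=4.2,fy=4.2,interpolation=2))
here();to(-.0355,.155,.14)
E
```

```text
t 5.7833 bed [-0.1833  0.0614] z 0.1715 F [0.1 0.2 0.1] w 0.0038
to -0.0355 0.155 0.14 turn [-0.07 -0.08  0.13] shift [148.  -93.2  31.9]
```

View pics/crop3.png

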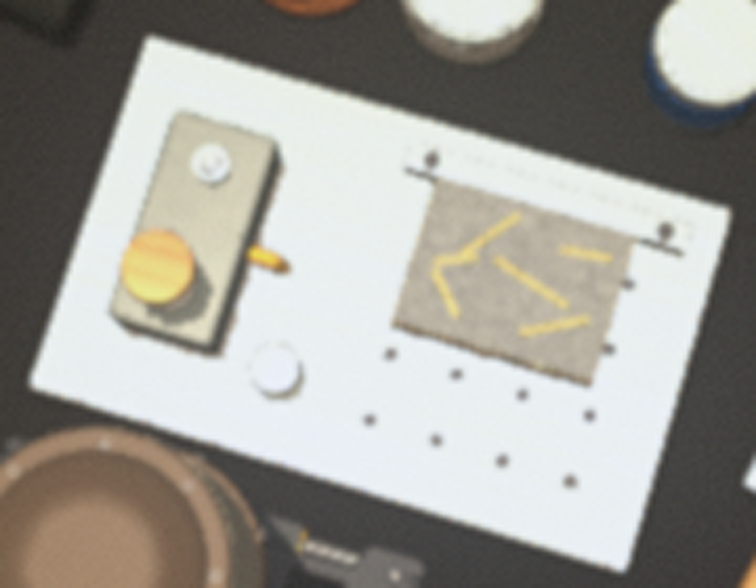

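The block lies square against the stop: its front edge runs (436,180)–(634,240) along the bar line, and the jar is unmoved at (277,367). Next, the plunger.

Call:
{"fn": "move_arm", "kwargs": {
  "plan": [
    [[0, 0, 0, 35, -22, 0, 0], [0, 0, 0, 70, -44, 0, 0], [0, 0, 0, 105, -66, 0, 0], [0, 0, 0, 130, -82, 0, 0], [0, 0, 0, 148, -93, 10, 0], [0, 0, 0, 148, -93, 30, 0], [0, 0, 0, 148, -93, 32, 0], [0, 0, 0, 148, -93, 32, 0]]
  ]
}}

```text
clock: 6.45
tcp_pos: [0.5875, 0.1938, 0.1375]
eef_rot: [0.001, 0.989, -0.145, -0.002]
contact_force: [0.0, -0.3, 0.5]
width: 0.0006
grasp_force: 0.0
```

```bash
python3 -c "
from h import *
here();to(-.0355,.155,.13)"
```

```text
t 6.45 bed [-0.0361  0.1509] z 0.1375 F [ 0.  -0.3  0.5] w 0.0006
to -0.0355 0.155 0.13 turn [ 0.19  0.17 -0.08] shift [ 0.6 -4.1  7.5]
```

Call:
{"fn": "move_arm", "kwargs": {
  "plan": [
    [[0, 0, 0, 0, -3, 10, 0], [0, 0, 0, 0, -3, 18, 0], [0, 0, 0, 0, -3, 26, 0], [0, 0, 0, 0, -3, 34, 0], [0, 0, 0, 0, -3, 42, 0], [0, 0, 0, 0, -3, 46, 0], [0, 0, 0, 0, -3, 46, 0], [0, 0, 0, 0, -3, 46, 0]]
  ]
}}

```text
clock: 7.12
tcp_pos: [0.5897, 0.1986, 0.0979]
eef_rot: [-0.001, 0.99, -0.143, 0.002]
contact_force: [-4.8, -1.5, 12.9]
width: 0.0002
grasp_force: 6.4
```

```bash
python3 -c "
from h import *
here()"
```

```text
t 7.1167 bed [-0.0354  0.1562] z 0.0979 F [-4.8 -1.5 12.9] w 0.0002
```

Call:
{"fn": "move_arm", "kwargs": {
  "plan": [
    [[0, 0, 0, 0, 0, 2, 0], [0, 0, 0, 0, 0, 4, 0], [0, 0, 0, 0, 0, 5, 0], [0, 0, 0, 0, 0, 5, 0], [0, 0, 0, 0, 0, 5, 0]]
  ]
}}

```text
clock: 7.53
tcp_pos: [0.5899, 0.1986, 0.0962]
eef_rot: [-0.0, 0.99, -0.143, 0.002]
contact_force: [-11.9, -1.7, 31.0]
width: 0.0006
grasp_force: 15.8
```

Call:
{"fn": "move_arm", "kwargs": {
  "plan": [
    [[0, 0, 0, 0, 0, -9, 0], [0, 0, 0, 0, 0, -18, 0], [0, 0, 0, 0, 0, -27, 0], [0, 0, 0, 0, 0, -36, 0], [0, 0, 0, 0, 0, -42, 0], [0, 0, 0, 0, 0, -42, 0], [0, 0, 0, 0, 0, -42, 0], [0, 0, 0, 0, 0, -42, 0]]
  ]
}}

```text
clock: 8.2
tcp_pos: [0.589, 0.1981, 0.1293]
eef_rot: [0.0, 0.99, -0.144, -0.001]
contact_force: [-1.0, 0.5, 0.1]
width: 0.0006
grasp_force: 0.0
```

```bash
python3 - <<'E'
from h import *
here();to(-.0355,.155,.13)
s=bot.get_image("side")[:,:,::-1];cv2.imwrite("pics/crop4.png",cv2.resize(s[180:280,225:375],None,fx=5,fy=5,interpolation=2))
E
```

```text
t 8.2 bed [-0.036   0.1555] z 0.1293 F [-1.   0.5  0.1] w 0.0006
to -0.0355 0.155 0.13 turn [ 0.06  0.08 -0.02] shift [ 0.5  0.5 -0.7]
```

View pics/crop4.png

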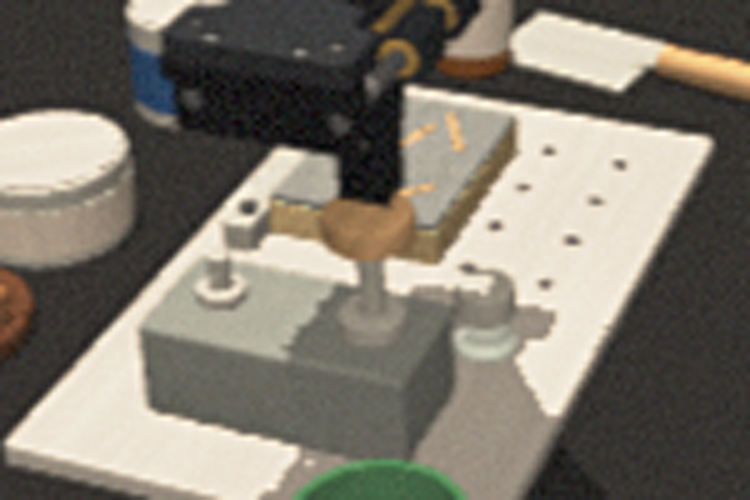

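The pin has risen (its top is at about (220,258) in the crop) and the knob is up. Same stroke again, slightly gentler, three more times.

Call:
{"fn": "move_arm", "kwargs": {
  "plan": [
    [[0, 0, 0, 0, 0, 9, 0], [0, 0, 0, 0, 0, 17, 0], [0, 0, 0, 0, 0, 25, 0], [0, 0, 0, 0, 0, 32, 0], [0, 0, 0, 0, 0, 38, 0], [0, 0, 0, 0, 0, 41, 0], [0, 0, 0, 0, 0, 41, 0], [0, 0, 0, 0, 0, 41, 0]]
  ]
}}

```text
clock: 8.92
tcp_pos: [0.5905, 0.1987, 0.0962]
eef_rot: [-0.0, 0.99, -0.143, 0.002]
contact_force: [-11.7, -1.1, 31.3]
width: 0.0008
grasp_force: 16.0
```

Call:
{"fn": "move_arm", "kwargs": {
  "plan": [
    [[0, 0, 0, 0, 0, -9, 0], [0, 0, 0, 0, 0, -18, 0], [0, 0, 0, 0, 0, -27, 0], [0, 0, 0, 0, 0, -36, 0], [0, 0, 0, 0, 0, -41, 0], [0, 0, 0, 0, 0, -41, 0], [0, 0, 0, 0, 0, -41, 0], [0, 0, 0, 0, 0, -41, 0]]
  ]
}}

```text
clock: 9.58
tcp_pos: [0.5889, 0.1981, 0.129]
eef_rot: [0.001, 0.99, -0.144, -0.001]
contact_force: [0.3, 0.4, -0.4]
width: 0.0003
grasp_force: 0.0
```

Call:
{"fn": "move_arm", "kwargs": {
  "plan": [
    [[0, 0, 0, 0, 0, 9, 0], [0, 0, 0, 0, 0, 17, 0], [0, 0, 0, 0, 0, 25, 0], [0, 0, 0, 0, 0, 32, 0], [0, 0, 0, 0, 0, 38, 0], [0, 0, 0, 0, 0, 41, 0], [0, 0, 0, 0, 0, 41, 0], [0, 0, 0, 0, 0, 41, 0]]
  ]
}}

```text
clock: 10.25
tcp_pos: [0.5904, 0.1987, 0.0962]
eef_rot: [-0.0, 0.99, -0.143, 0.002]
contact_force: [-11.2, -0.8, 33.4]
width: 0.0007
grasp_force: 16.6
```

Call:
{"fn": "move_arm", "kwargs": {
  "plan": [
    [[0, 0, 0, 0, 0, -9, 0], [0, 0, 0, 0, 0, -18, 0], [0, 0, 0, 0, 0, -27, 0], [0, 0, 0, 0, 0, -36, 0], [0, 0, 0, 0, 0, -41, 0], [0, 0, 0, 0, 0, -41, 0], [0, 0, 0, 0, 0, -41, 0], [0, 0, 0, 0, 0, -41, 0]]
  ]
}}

```text
clock: 10.92
tcp_pos: [0.5889, 0.1981, 0.129]
eef_rot: [0.001, 0.99, -0.144, -0.001]
contact_force: [-0.1, 1.1, -0.6]
width: 0.0006
grasp_force: 0.0
```

Call:
{"fn": "move_arm", "kwargs": {
  "plan": [
    [[0, 0, 0, 0, 0, 9, 0], [0, 0, 0, 0, 0, 17, 0], [0, 0, 0, 0, 0, 25, 0], [0, 0, 0, 0, 0, 32, 0], [0, 0, 0, 0, 0, 38, 0], [0, 0, 0, 0, 0, 41, 0], [0, 0, 0, 0, 0, 41, 0], [0, 0, 0, 0, 0, 41, 0]]
  ]
}}

```text
clock: 11.58
tcp_pos: [0.5904, 0.1987, 0.0962]
eef_rot: [-0.0, 0.99, -0.143, 0.002]
contact_force: [-11.4, -1.1, 32.7]
width: 0.0002
grasp_force: 16.6
```

Call:
{"fn": "move_arm", "kwargs": {
  "plan": [
    [[0, 0, 0, 0, 0, -9, 0], [0, 0, 0, 0, 0, -18, 0], [0, 0, 0, 0, 0, -27, 0], [0, 0, 0, 0, 0, -36, 0], [0, 0, 0, 0, 0, -50, 0], [0, 0, 0, 0, 0, -70, 0], [0, 0, 0, 0, 0, -100, 0], [0, 0, 0, 0, 0, -100, 0]]
  ]
}}

```text
clock: 12.25
tcp_pos: [0.5922, 0.1993, 0.1942]
eef_rot: [-0.002, 0.99, -0.144, 0.004]
contact_force: [0.2, 0.4, 1.4]
width: 0.0006
grasp_force: 0.0
```

Call:
{"fn": "move_arm", "kwargs": {
  "plan": [
    [[0, 0, 0, -40, 0, 0, 0], [0, 0, 0, -80, 0, 0, 0], [0, 0, 0, -120, 0, 0, 0], [0, 0, 0, -140, 0, 0, 0], [0, 0, 0, -150, 0, 0, 0], [0, 0, 0, -150, 0, 0, 0], [0, 0, 0, -150, 0, 0, 0]]
  ]
}}

```text
clock: 12.83
tcp_pos: [0.4459, 0.2414, 0.189]
eef_rot: [0.0, 0.99, -0.144, 0.0]
contact_force: [-0.3, 0.0, 0.2]
width: 0.0001
grasp_force: 0.0
```

```bash
python3 - <<'E'
from h import *
here()
print("pin px expected side, 125mm:",proj("side",w(.036,.155,.125)),"top:",proj("top",w(.036,.155,.125)))
s=bot.get_image("side")[:,:,::-1];t=bot.get_image("top")[:,:,::-1]
cv2.imwrite("pics/crop5.png",np.vstack([cv2.resize(s[190:280,225:385],None,fx=4,fy=3.3,interpolation=2)[:300],cv2.resize(t[90:240,180:460],(640,300),interpolation=2)]))
E
```

```text
t 12.8333 bed [-0.1854  0.1562] z 0.189 F [-0.3  0.   0.2] w 0.0001
pin px expected side, 125mm: [267.43035019 213.43742049] top: [272.13045096 152.53210607]
```

View pics/crop5.png

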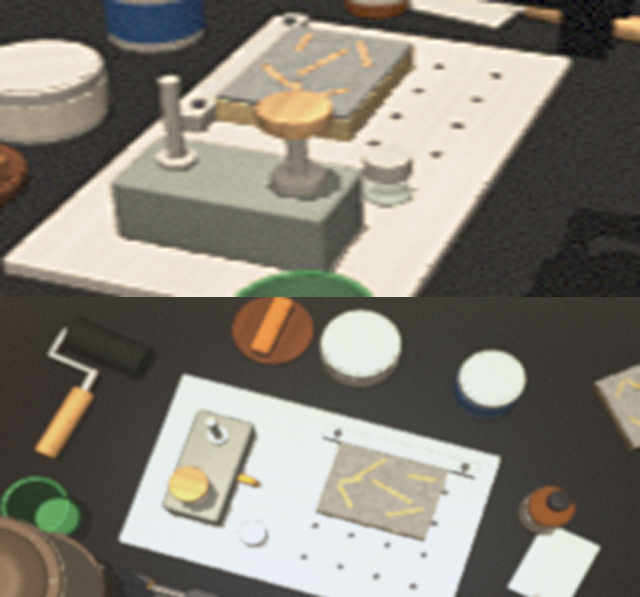

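The pin top is at side pixel (267.3,213.6), against (267.4,213.4) expected when fully out. The plunger is up, the block is square on the stop and the other things are unmoved.

```bash
python3 -c "
from cell import bot
print(bot.hand_in())"
```

```text
the job is handed in; nothing more can be done
None
```

The job is handed in after about 13 s of robot time: the block is square against the stop bar, four full strokes brought the indicator pin fully out, the plunger is up, and nothing else was moved; no verdict came back.

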